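# Slide a loaded carrier into its locating notches and latch it

### The arm

A 7-joint arm with a two-finger parallel gripper is mounted at the origin on a cart in front of the work surface, level with it; the furniture and walls round the work are solid. World frame = base frame: x ahead of the robot, y to its left, z up, the work surface at z = 0. Lengths are in m, angles in rad, forces in N, time in s.
With the tool pointing down it reaches from about 0.35 to 0.9 m from the base axis. Payload 8.1 kg.
Tool frame: the origin (TCP) lies where the fingers leave the gripper's body, on its centre line; the fingertips stand 66 mm ahead of it and the grasp point (between the pads) lies 47 mm ahead of it (arm.tip_reach is the distance from the TCP to the fingertips, in m); z points along the fingers, y is the direction in which the jaws open and shut (so a half turn about z gives the same grasp; the last joint's range is limited). The gripper opens to 92 mm and grips with 3 to 60 N. Pads are 19 mm wide; open, the fingers measure 130 mm over their backs; the gripper's body (75 mm by 190 mm) begins 47 mm behind the grasp point.
Start: joints at [1.167, 0.434, 0.025, 1.573, -0.012, 1.134, -0.075], TCP at [0.185, -0.597, 0.292] pointing down, gripper open.
Joint ranges: [-2.62, 2.62], [-0.44, 2.09], [-1.27, 1.32], [0.08, 2.57], [-1.32, 4.46], [0.12, 2], [-2.74, 2.74]. Speed limits (rad/s): [2.22, 2.22, 3.01, 3.01, 3.14, 3.14, 3.14].

### API

Orientations are given as a rotation vector (axis times angle).
In Python, from cell import arm gives the robot as it stands.
- The arm moves only by the tool carry_out, never from a script. Its argument "plan" is a list of rows, each a list of 5 numbers: the shift along the world's x, y, z in cm, then the turn about the world's z in rad, then the finger opening in cm, from 0 to 9.18. In form: [[tx, ty, tz, spin, fingers], ...]. A call has 1 to 20 rows; each row is the pose to reach, as a shift and turn from the pose measured when the call began; what a row does not reach only later rows make up. A row lasts 1/10 s, in which the tool goes at most 50 mm and 8.59 degrees, less where a joint would pass 70% of its speed; a pose out of reach is approached as far as the arm can. A call with a gripper value outside its range is refused whole. The fingers move at their own pace and stop on an object; "squeeze" is the grip in N (left out, the last holds). Time passes only in rows, so rows that repeat a pose let the fingers close. It gives the time, the measured TCP pose, the force and the opening at its end, in the units of the state.
- arm.observe(): the state, without advancing time (a new reading comes with each control period).
- arm.get_image(name): name is "side" or "top" or "wrist"; returns (picture, depth): 420x560x3 uint8, red, green, blue; 420x560 float32, m along the optical axis (not along the pixel's ray), 0 where there is no reading.
- arm.get_calibration(name): a dict with "intrinsics" (3x3 intrinsics, pixels), "D" ([k1, k2, p1, p2, k3] as OpenCV has them; the pictures are not rectified), "rvec" (rotation vector, rad) and "tvec" (3), from world to camera coordinates, as OpenCV has them; the wrist camera has in their place "tool_from_camera" (4x4, takes a point from camera to tool coordinates, whose origin is the TCP and whose axes are the flange's). Camera axes: x right, y down, z forward; pixel columns grow to the right and rows downward; lengths in m; the calibration is good to about 2 mm. A picture is of the moment at which its call begins: read the wrist's pose just before it. get_calibration takes no time and is no camera call.
- arm.sign_off(): hands the job in, once; it reports no verdict.
The state is a dict: "clock": time; "joints": joint angles; "dq": joint speeds; "joint_efforts": joint torques, N m; "position": TCP position; "ee_rot": TCP orientation; "force": force on the tool from outside, world axes, zero at the start; "ft_torque": the same for the moment, N m; "width": opening from 0.0 (shut) to 1.0 (fully open).
Only numpy, scipy, OpenCV 4.12 (cv2) and the standard library are available. Lean on these libraries where they do the work, as an engineer would, in place of code of your own. Each camera call takes 0.05 s, during which the arm holds its last target. There are 200 camera calls.

### The job

With a fingertip, push the loaded carrier board by its yellow bumper along the rails, towards the latch end, until you feel it drop into the locating notches; then push the red latch round by its pin until it lies across the board. Only push and lift nothing, keep the housing bar in its nest on the board, and leave the other things on the table alone.

Things in the scene. Friction and masses are not known exactly. Their poses are not given: they have to be found in the camera images.
- station: blue base plate fixed to the table, 114 mm wide (its x) and 325 mm long (its y, from -145 to +180 mm), with two aluminium side guides, tops 29.5 mm above the table. Origin on the table surface; z up. The rails run along its y; the board starts at the +y (left) end and must travel towards -y, sliding with 1 to 6 N
- rail_end (a point): middle of the far (-y) end of the station, 19 mm above the table, the level of the tops of the two steel runners that carry the board. Their notches, 7 mm deep with 4 mm of play, are set anew each time, 70 to 130 mm of travel ahead of the board: feel or see them. In them the board sits 7 mm lower and is stopped by a steep wall. Push at 50 mm/s or less
- board: loose aluminium carrier board, 92 x 120 mm (x, y), 8 mm thick on black feet, about 0.5 kg, sides parallel to the station's. Origin at the level of the feet's undersides, in the middle of the board: 19 mm above the table while it slides, 12 mm once it is down in the notches. Its top is 16.5 mm above the origin.
- push_face (a point): middle of the outer (+y) upright face of the yellow bumper on the board's +y end; the bumper is 86 mm wide along x, 12 mm thick and stands from 16.5 to 46.5 mm above the board's origin. This point lies 31.5 mm above the board's origin. Push it along the station's -y
- nest (a point): point on the board's top where the middle of the housing bar's underside belongs, at x = +18, y = -8 mm in the board's frame; black ridges 6 mm high surround the nest
- bar_centre (a point): centre of the loose grey housing bar, 18 x 90 x 17 mm, 0.16 kg, that lies in the nest on the board; it stays there
- latch (a joint): red swing latch on an upright post at the station's -x side. 0 = parked, pointing to the station's -y; pi/2 = across the board, pointing to +x; stop at 1.65; starts at 0 to 0.25; grows anticlockwise from above; stays where left (0.7 N at the pin moves it). Arm 14 mm wide, 54 mm long, 31 to 38 mm above the table: it passes over the board only when that is down in the notches
- latch_hinge (a point): point on the latch's vertical hinge axis, 52 mm above the table, at x = -70, y = -30 mm in the station's frame
- latch_pin (a point): middle of the steel pin that stands upright on the latch's end: 10 mm in diameter, black cap of 13 mm, from 38 to about 68 mm above the table, 48 mm from the hinge axis. This point is 52 mm above the table
- setup_block: bystander: grey steel block 50 x 50 x 25 mm, on the table to the left of the station
- spare_bar: bystander: spare grey housing bar 18 x 90 x 17 mm, lying on the table to the right of the station
- hammer: bystander: small brass hammer with wooden handle, 52 x 171 x 22 mm, at the right
There are look-alikes about, which are no part of the job. Of the things shaped like the board, the aluminium one is meant.

How it is judged:
By the outcome, as a careful person would: the job done as asked, in the order asked, and still so for the second after the job is handed in, with the robot touching nothing.
It also fails if it takes over 45 s, if anything falls off the work surface, if the arm or the gripper's body presses on something with over 40 N, if the wrist force passes 120 N, or if a joint passes its speed limit or range.

## Working session

There is one attempt and no reset: what is moved stays moved. The work goes in short steps, Python scripts to look and compute and a tool call to move; the robot and the scene stay as the last step left them, time stands still between calls to the robot, and variables do not carry over. Pictures are saved under pics/ and viewed, about 8 in all and at most 12, crops included, and the job is handed in when it is done.

Besides the shell and the picture viewer there is one more tool, called after "Call:" by a JSON object that holds its "api" and its "payload", one argument or row to a line. carry_out: Moves the arm, as the interface text tells. Its arguments: {"type":"object","properties":{"plan":{"type":"array"},"squeeze":{"type":"number"}},"required":["plan"]}

```bash
mkdir -p pics; cat > h.py <<'E'
import numpy as np, cv2
from cell import arm
def snap(n,f):
    im,d=arm.get_image(n); cv2.imwrite('pics/'+f,im[:,:,::-1]); np.savez('pics/'+f[:-4],im=im,d=d); return im,d
def ray(n,u,v):
    c=arm.get_calibration(n); p=cv2.undistortPoints(np.array([[[u,v]]],float),c['intrinsics'],np.array(c['D'],float)).ravel()
    R=cv2.Rodrigues(np.array(c['rvec'],float))[0]; o=-R.T@np.ravel(c['tvec']); return o,R.T@np.array([p[0],p[1],1.])
def onplane(n,u,v,z):
    o,r=ray(n,u,v); return o+r*(z-o[2])/r[2]
def project(n,P):
    c=arm.get_calibration(n); return cv2.projectPoints(np.array(P,float).reshape(-1,1,3),np.array(c['rvec'],float),np.array(c['tvec'],float),c['intrinsics'],np.array(c['D'],float))[0].reshape(-1,2)
E
python3 - <<'E'
from h import *
a,_=snap('top','top0.png'); b,_=snap('side','side0.png')
print(arm.observe()); print(onplane('top',280,210,0))
print(arm.tip_reach)
E
```

```text
{'clock': 0.1, 'joints': array([ 1.16738538,  0.43518004,  0.0249429 ,  1.57396772, -0.0116211 ,
        1.13403715, -0.07512174]), 'dq': array([ 0.00101101, -0.00117036, -0.00158011, -0.00377729,  0.00032053,
        0.00078566, -0.00050202]), 'joint_efforts': array([ 4.02759659e-03, -6.69131112e+01,  9.88736339e-01, -3.15144217e+01,
       -6.03799056e-02,  3.74498684e-02,  4.02139131e-05]), 'position': array([ 0.18505714, -0.59659658,  0.29152128]), 'ee_rot': array([-3.10474543e+00, -4.70410000e-01,  4.94882031e-04]), 'force': array([ 0.32577526,  0.01808223, -0.58284652]), 'ft_torque': array([ 0.04068087,  0.02028844, -0.05362517]), 'width': 0.9981321549410829}
[0.54980867 0.13835519 0.        ]
0.0655
```

View pics/top0.png

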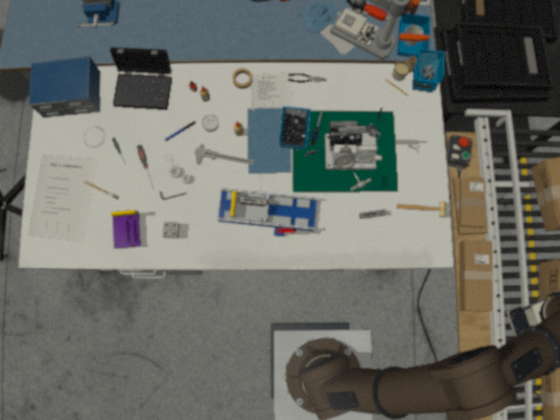

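View pics/side0.png

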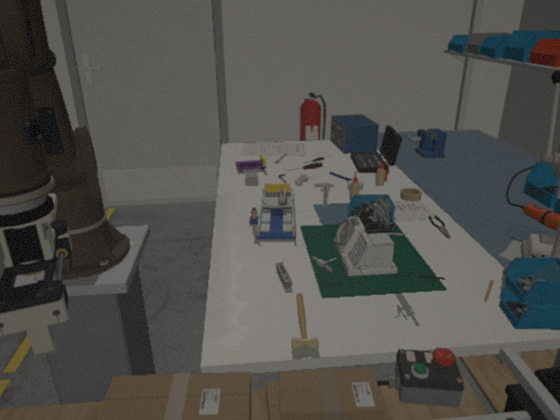

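The top view shows the blue station at about (270,210) and the aluminium board with its yellow bumper at (234,203). The red latch is at (285,231). Things that could be mistaken for the board or bar are the purple board with a yellow edge (125,228), the spare bar (375,213) and the setup block (175,229). I choose the aluminium board on the blue station and check it in a close crop.

```bash
python3 - <<'E'
from h import *
im=np.load('pics/top0.npz')['im']
c=im[175:250,205:335]; cv2.imwrite('pics/crop.png',cv2.resize(c[:,:,::-1],None,fx=6,fy=6,interpolation=cv2.INTER_CUBIC))
hsv=cv2.cvtColor(im,cv2.COLOR_RGB2HSV); sub=np.zeros(im.shape[:2],bool); sub[175:250,205:335]=1
def m(lo,hi,s=110,v=60): return sub&(hsv[...,0]>=lo)&(hsv[...,0]<=hi)&(hsv[...,1]>s)&(hsv[...,2]>v)
for n,k,z in (('yellow',m(20,35),.0655),('blue',m(105,125),.012),('red',m(0,8)|m(170,180),.038)):
    ys,xs=np.nonzero(k); r=cv2.minAreaRect(np.c_[xs,ys].astype(np.float32)); print(n,len(xs),xs.mean(),ys.mean(),onplane('top',xs.mean(),ys.mean(),z))
    print(np.array([np.r_[p,onplane('top',*p,z)] for p in cv2.boxPoints(r)]).round(3))
E
```

```text
yellow 107 233.0373831775701 202.88785046728972 [0.56087102 0.29241057 0.0655    ]
[[2.29476e+02 2.15719e+02 5.18000e-01 3.04000e-01 6.60000e-02]
 [2.32256e+02 1.90695e+02 6.02000e-01 2.95000e-01 6.60000e-02]
 [2.36537e+02 1.91171e+02 6.00000e-01 2.81000e-01 6.60000e-02]
 [2.33756e+02 2.16195e+02 5.17000e-01 2.90000e-01 6.60000e-02]]
blue 710 281.43098591549295 210.44788732394366 [0.54582722 0.13368042 0.012     ]
[[2.18366e+02 2.28337e+02 4.86000e-01 3.45000e-01 1.20000e-02]
 [2.22030e+02 1.91703e+02 6.11000e-01 3.34000e-01 1.20000e-02]
 [3.15495e+02 2.01049e+02 5.78000e-01 1.90000e-02 1.20000e-02]
 [3.11832e+02 2.37683e+02 4.53000e-01 3.30000e-02 1.20000e-02]]
red 82 285.3292682926829 230.0731707317073 [0.47476722 0.12161495 0.038     ]
[[2.77e+02 2.28e+02 4.82e-01 1.49e-01 3.80e-02]
 [2.94e+02 2.28e+02 4.82e-01 9.30e-02 3.80e-02]
 [2.94e+02 2.32e+02 4.68e-01 9.30e-02 3.80e-02]
 [2.77e+02 2.32e+02 4.68e-01 1.49e-01 3.80e-02]]
```

View pics/crop.png

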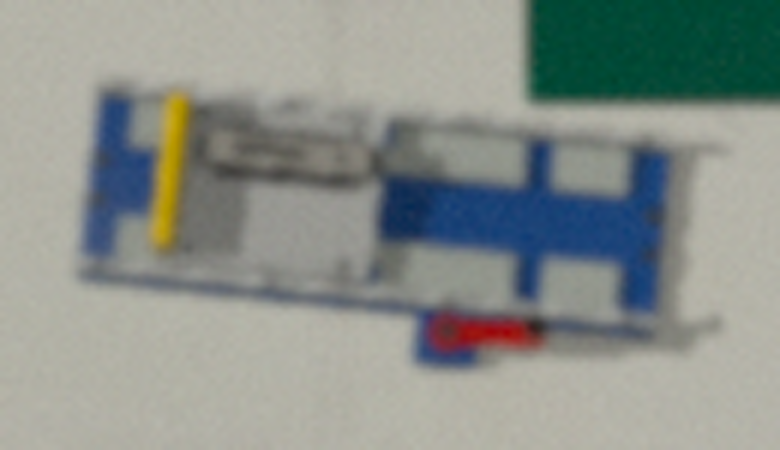

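The crop confirms the choice: an aluminium board with a yellow bumper and a grey bar, on the blue station. The red latch is parked pointing to -y. Station yaw is about -0.10 rad and push_face is near (0.559, 0.301). I'll approach with the fingers shut and the jaw axis along the station's x.

Call:
{"api": "carry_out", "payload": {
  "plan": [
    [3,4,0,0.12,0],
    [6,8,0,0.24,0],
    [9,12,0,0.36,0],
    [12,16,0,0.48,0],
    [15,20,0,0.6,0],
    [18,24,0,0.7,0],
    [20,28.5,0,0.8,0],
    [22,33,0,0.9,0],
    [24,37.5,0,1.0,0],
    [26,42,0,1.1,0],
    [28,46.5,0,1.17,0],
    [30,51,0,1.17,0],
    [31,56,0,1.17,0],
    [32,61,0,1.17,0],
    [33,66,0,1.17,0],
    [34,71,0,1.17,0],
    [35,76,0,1.17,0],
    [36,81,0,1.17,0],
    [37,86,0,1.17,0],
    [37.8,90.5,0,1.17,0]
  ],
  "squeeze": 20
}}

```text
clock: 2.1
position: [0.5628, 0.3075, 0.2911]
ee_rot: [-2.33, -2.106, 0.003]
force: [1.1, -0.7, 0.5]
width: 0.006
```

Call:
{"api": "carry_out", "payload": {
  "plan": [
    [0,3.7,0,0,0],
    [0,3.7,-4,0,0],
    [0,3.7,-4,0,0]
  ]
}}

```text
clock: 2.4
position: [0.5604, 0.3441, 0.2458]
ee_rot: [-2.326, -2.109, 0.016]
force: [-0.3, -1.0, -1.2]
width: 0.003
```

```bash
cat >> h.py <<'E'
def wray(s,u,v):
    c=arm.get_calibration('wrist'); p=cv2.undistortPoints(np.array([[[u,v]]],float),c['intrinsics'],np.array(c['D'],float)).ravel()
    R=cv2.Rodrigues(np.array(s['ee_rot'],float))[0]; T=np.array(c['tool_from_camera']); Rc=R@T[:3,:3]; o=s['position']+R@T[:3,3]; return o,Rc@np.array([p[0],p[1],1.])
def wplane(s,u,v,z):
    o,r=wray(s,u,v); return o+r*(z-o[2])/r[2]
E
python3 - <<'E'
from h import *
s=arm.observe(); im,d=snap('wrist','w1.png'); print(s['clock'],s['position'],s['force'],arm.get_calibration('wrist')['tool_from_camera'])
hsv=cv2.cvtColor(im,cv2.COLOR_RGB2HSV)
k=((hsv[...,0]>=20)&(hsv[...,0]<=35)&(hsv[...,1]>110)&(hsv[...,2]>60)).astype(np.uint8)
n,l,st,ce=cv2.connectedComponentsWithStats(k)
for i in range(1,n):
    if st[i,4]>200:
        b=cv2.boxPoints(cv2.minAreaRect(np.argwhere(l==i)[:,::-1].astype(np.float32))); print(st[i])
        for p in b: print(p.round(), wplane(s,*p,.0655).round(4))
E
```

```text
2.4 [0.56042539 0.34407855 0.24579387] [-0.29399325 -0.99559906 -1.17123557] [[-3.53852084e-04 -9.52191859e-01 -3.05500471e-01  8.27467373e-02]
 [ 9.99999669e-01 -1.13009178e-04 -8.06039830e-04  7.44864338e-04]
 [ 7.32980208e-04 -3.05500655e-01  9.52191584e-01 -9.18252351e-02]
 [ 0.00000000e+00  0.00000000e+00  0.00000000e+00  1.00000000e+00]]
[  0 194  25  68 622]
[-11. 198.] [0.2853 0.3748 0.0655]
[  0. 194.] [0.2982 0.3776 0.0655]
[ 25. 259.] [0.2984 0.3104 0.0655]
[ 13. 263.] [0.2846 0.3068 0.0655]
[ 511  207   49   44 1100]
[507. 227.] [0.7658 0.3004 0.0655]
[520. 200.] [0.7753 0.3258 0.0655]
[571. 226.] [0.8301 0.2952 0.0655]
[558. 252.] [0.8217 0.2679 0.0655]
[ 248  238   90   22 1316]
[248. 259.] [0.5212 0.291  0.0655]
[248. 238.] [0.5241 0.3126 0.0655]
[337. 238.] [0.6065 0.3048 0.0655]
[337. 259.] [0.6056 0.283  0.0655]
[  91  348  312   16 3444]
[ 91. 363.] [0.3276 0.1776 0.0655]
[ 91. 348.] [0.3343 0.1983 0.0655]
[402. 348.] [0.6706 0.17   0.0655]
[402. 363.] [0.6713 0.1493 0.0655]
```

View pics/w1.png

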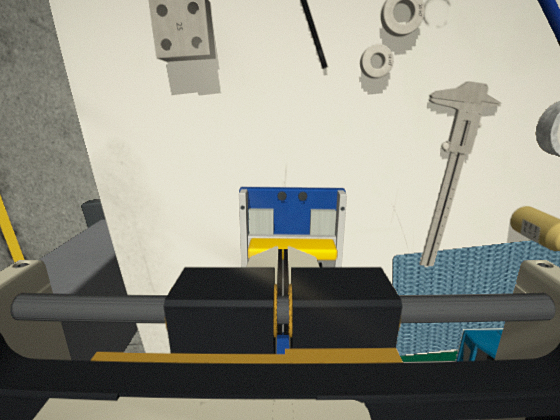

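The wrist view shows the bumper at about (292,249), outer face near y 0.297, with a clear space behind it on the blue base. Lowering behind it, tips to about 40 mm.

Call:
{"api": "carry_out", "payload": {
  "plan": [
    [0.2,0,-4,0,0],
    [0.2,0,-8,0,0],
    [0.2,0,-11,0,0],
    [0.2,0,-13,0,0],
    [0.2,0,-14,0,0],
    [0.2,0,-14,0,0],
    [0.1,-0.8,-14,0,0],
    [0.1,-1.4,-14,0,0],
    [0.0,-1.9,-14,0,0],
    [0.0,-2.3,-14,0,0],
    [0,-2.7,-14,0,0],
    [-0.1,-3.1,-14,0,0],
    [-0.1,-3.5,-14,0,0],
    [-0.1,-3.9,-14,0,0]
  ]
}}

```text
clock: 3.85
position: [0.5604, 0.3051, 0.1084]
ee_rot: [-2.327, -2.107, 0.011]
force: [-0.4, 4.7, -0.7]
width: 0.004
```

Contact is at 4.7 N. Pushing at 40 mm/s.

Call:
{"api": "carry_out", "payload": {
  "plan": [
    [0,-0.4,-0.2,0,0],
    [-0.1,-0.8,-0.2,0,0],
    [-0.1,-1.2,-0.2,0,0],
    [-0.2,-1.6,-0.2,0,0],
    [-0.2,-2.0,-0.2,0,0],
    [-0.2,-2.4,-0.2,0,0],
    [-0.3,-2.8,-0.2,0,0],
    [-0.3,-3.2,-0.2,0,0],
    [-0.4,-3.6,-0.2,0,0],
    [-0.4,-4.0,-0.2,0,0],
    [-0.5,-4.4,-0.2,0,0],
    [-0.5,-4.8,-0.2,0,0],
    [-0.5,-5.2,-0.2,0,0],
    [-0.6,-5.6,-0.2,0,0],
    [-0.6,-6.0,-0.2,0,0]
  ]
}}

```text
clock: 5.35
position: [0.5546, 0.2473, 0.1073]
ee_rot: [-2.324, -2.108, 0.005]
force: [-0.8, 6.9, 3.5]
width: 0.007
```

Call:
{"api": "carry_out", "payload": {
  "plan": [
    [0,-0.5,0,0,0],
    [-0.1,-0.9,0,0,0],
    [-0.1,-1.2,0,0,0],
    [-0.2,-1.5,0,0,0],
    [-0.2,-1.8,0,0,0]
  ]
}}

```text
clock: 5.85
position: [0.5526, 0.2292, 0.1074]
ee_rot: [-2.324, -2.108, 0.004]
force: [-0.3, 4.6, -0.3]
width: -0.0
```

Call:
{"api": "carry_out", "payload": {
  "plan": [
    [0,-0.4,0,0,0],
    [-0.1,-0.8,0,0,0],
    [-0.1,-1.1,0,0,0],
    [-0.2,-1.4,0,0,0]
  ]
}}

```text
clock: 6.25
position: [0.5507, 0.2148, 0.1074]
ee_rot: [-2.325, -2.108, 0.004]
force: [0.1, 3.5, -0.6]
width: 0.003
```

Call:
{"api": "carry_out", "payload": {
  "plan": [
    [0,-0.4,0,0,0],
    [-0.1,-0.8,0,0,0],
    [-0.1,-1.1,0,0,0],
    [-0.2,-1.4,0,0,0]
  ]
}}

```text
clock: 6.65
position: [0.5501, 0.2049, 0.1087]
ee_rot: [-2.321, -2.108, -0.009]
force: [5.1, 20.5, -1.3]
width: 0.005
```

The force jumped to 20 N after about 100 mm of travel, which is probably the notch wall. I'll back off, rise clear and look.

Call:
{"api": "carry_out", "payload": {
  "plan": [
    [0.1,0.8,0,0,0],
    [0.2,1.8,0,0,0],
    [0.4,4,0,0,0],
    [0.4,4,0,0,0]
  ]
}}

```text
clock: 7.05
position: [0.5536, 0.2476, 0.1088]
ee_rot: [-2.318, -2.111, -0.01]
force: [0.2, 0.1, -0.2]
width: 0.006
```

```bash
python3 - <<'E'
from h import *
s=arm.observe(); w,dw=snap('wrist','w2.png'); t,_=snap('top','top2.png'); sd,dd=snap('side','side2.png'); print(s['position'],s['force'])
c=sd[170:250,235:315]; a=cv2.resize(c,None,fx=7,fy=7,interpolation=cv2.INTER_CUBIC)[:,:,::-1]
b=cv2.resize(t[170:250,215:330],None,fx=5,fy=5,interpolation=cv2.INTER_CUBIC)[:,:,::-1]
o=np.zeros((600,800,3),np.uint8); a=cv2.resize(a,(400,400)); o[:400,:400]=a; b=cv2.resize(b,(400,278)); o[:278,400:]=b
o[300:600,400:]=cv2.resize(w,(400,300))[:,:,::-1]; cv2.imwrite('pics/m2.png',o)
E
```

```text
[0.55363264 0.24761585 0.10876438] [ 0.1745268   0.08572872 -0.1621155 ]
```

View pics/m2.png

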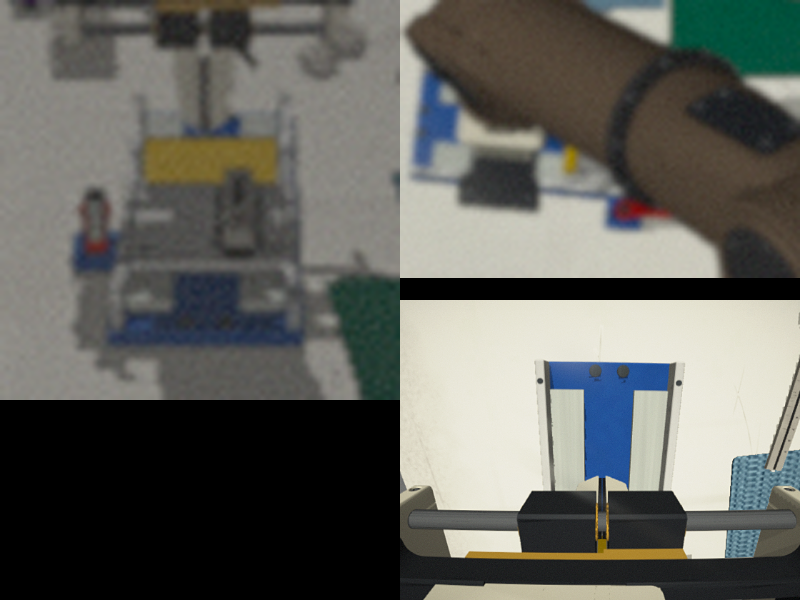

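The side view shows the board moved along, with its bumper at about (210,160) and the bar still in its nest at about (238,225). The top view is blocked by the arm. I'll rise and check the height by depth.

Call:
{"api": "carry_out", "payload": {
  "plan": [
    [0,0.5,4,0,0],
    [0,0.5,9,0,0],
    [0,-1,14,0,0],
    [0,-3,18,0,0],
    [0,-3,18,0,0],
    [0,-3,18,0,0]
  ]
}}

```text
clock: 7.8
position: [0.5544, 0.2123, 0.2889]
ee_rot: [-2.326, -2.107, -0.007]
force: [0.3, 0.0, -1.5]
width: 0.003
```

```bash
python3 - <<'E'
from h import *
s=arm.observe(); w,d=snap('wrist','w3.png'); print(s['position'],s['ee_rot'])
sd,_=snap('side','side3.png')
K=arm.get_calibration('wrist')
def pts(mask):
    out=[]
    for v,u in np.argwhere(mask&(d>0)):
        o,r=wray(s,u,v); out.append(o+r*d[v,u])
    return np.array(out)
hsv=cv2.cvtColor(w,cv2.COLOR_RGB2HSV)
sub=np.zeros(d.shape,bool); sub[100:345:1,180:380]=1
y=sub&(hsv[...,0]>=20)&(hsv[...,0]<=35)&(hsv[...,1]>110)&(hsv[...,2]>60)
P=pts(y); print(len(P), P.min(0),P.max(0),np.percentile(P[:,2],[5,50,95]) if len(P) else '')
for n in ('side0','side3'):
    im=np.load(f'pics/{n}.npz')['im']; h=cv2.cvtColor(im,cv2.COLOR_RGB2HSV)
    k=(h[...,0]>=18)&(h[...,0]<=36)&(h[...,1]>100)&(h[...,2]>60); k[:175]=0;k[235:]=0;k[:,:255]=0;k[:,310:]=0
    v,u=np.nonzero(k); print(n,len(u),u.min(),u.max(),v.min(),v.max())
# predicted bumper face bottom/top inner edge for raised / dropped
a=-0.10; X=np.array([np.cos(a),np.sin(a)]);Y=np.array([-np.sin(a),np.cos(a)])
for nm,c,dz in(('start',(.559,.299),0),('up',(.549,.194),0),('down',(.549,.194),-.007)):
    L=[np.r_[np.array(c)-off*Y+sx*X,z+dz] for off in(0,.012) for sx in(-.043,.043) for z in(.0355,.0655)]
    q=project('side',L); print(nm,q[:,0].min().round(1),q[:,0].max().round(1),q[:,1].min().round(1),q[:,1].max().round(1))
E
```

```text
[0.55437805 0.21228558 0.28890637] [-2.32587322 -2.10667236 -0.00729174]
1598 [0.50293162 0.17361438 0.01253978] [0.59530852 0.24706949 0.31154963] [0.03467419 0.05743052 0.30959474]
side0 183 265 289 183 192
side3 208 264 289 198 206
start 263.4 288.7 182.3 191.9
up 262.3 289.4 194.3 204.5
down 262.4 289.4 196.3 206.5
```

View pics/w3.png

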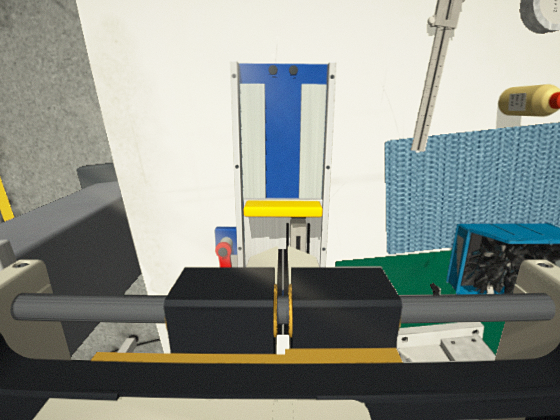

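Both checks show the board down in the notches. The bumper top is at z of about 57.5 mm by depth (58.5 expected), and its rows in the side view fit the lower position. The wrist view shows the bumper at (283,208), the bar in its nest at (298,235) and the latch head at (225,245). Next I locate the latch from top0 and the side view.

```bash
python3 - <<'E'
from h import *
for z in(.045,.055): print('hinge',z,onplane('top',278.8,230,z))
print('pin top',onplane('top',294.2,229.2,.068))
s=arm.observe()
print('hinge wrist',wplane(s,225,241,.055))
im=np.load('pics/side3.npz')['im']
h=cv2.cvtColor(im,cv2.COLOR_RGB2HSV); k=(((h[...,0]<=8)|(h[...,0]>=172))&(h[...,1]>110)&(h[...,2]>50)); k[:195]=0;k[240:]=0;k[:,:235]=0;k[:,275:]=0
v,u=np.nonzero(k); print('red side',len(u),u.min(),u.max(),v.min(),v.max(),np.c_[u,v].mean(0))
g=h[...,2].astype(int)[200:232,244:264]; print(g)
a=-.10; X=np.array([np.cos(a),np.sin(a)]);Y=np.array([-np.sin(a),np.cos(a)])
H=np.array(onplane('top',278.8,230,.05)[:2])
for t in(0,.1,.2,.3):
    P=H+.048*(np.sin(t)*X-np.cos(t)*Y); print(t,P,project('side',[np.r_[P,.038],np.r_[P,.068]]).round(1).tolist(),project('top',[np.r_[P,.068]]).round(1).tolist())
c=im[190:245,230:300]; cv2.imwrite('pics/latch.png',cv2.resize(c[:,:,::-1],None,fx=10,fy=10,interpolation=cv2.INTER_CUBIC))
E
```

```text
hinge 0.045 [0.47395145 0.14311747 0.045     ]
hinge 0.055 [0.47230885 0.14319374 0.055     ]
pin top [0.47257556 0.0935228  0.068     ]
hinge wrist [0.4839097  0.16157658 0.055     ]
red side 3 253 255 219 219 [254. 219.]
[[135 136 134 133 134 132 135 132 131 135 135 133 132 132 129 133 127 112
   92  89]
 [134 136 133 135 133 129 133 133 135 133 137 135 131 134 133 132 132 113
   89  91]
 [135 130 132 136 132 136 134 130 134 135 134 132 129 133 134 135 126 117
   96  96]
 [131 132 132 137 134 130 137 133 133 133 133 134 135 132 131 137 134 126
  100  99]
 [136 135 132 133 136 133 136 133 131 131 128 134 132 131 133 130 132 132
   98  91]
 [135 129 131 130 132 131 132 133 135 137 139 130 139 133 135 131 121 122
  101  99]
 [133 134 134 133 135 135 135 132 132 128 129 130 134 133 136 123 116 108
   95  97]
 [133 133 135 136 137 134 137 129 112 101 112 111 126 130 132 123 116 106
   97  90]
 [133 134 135 133 134 133 135 120  85  66  68  85 118 133 133 127 118 101
   91  98]
 [134 133 137 135 135 138 134 118  80  55  49  75 115 134 138 130 114  99
   97 103]
 [136 136 133 132 132 132 1
[... 1453 characters left out ...]
08  91  92  88  95 104 106  94  99 116
  115 125]
 [135 132 129 132 133 136 133 120 104  89  82  83  96 105  97  91 105 124
  125 128]
 [130 133 135 135 132 132 135 128 106  87  85  86  90 104 108  95 110 124
  126 124]
 [136 130 135 133 132 132 137 133 112  89  94  88  87 102 106  89  98 106
  106 106]
 [133 134 136 137 137 134 135 133 114  94  90  91  89  99 102  81  82  87
   93  91]]
0 [0.46833815 0.09539541] [[252.2, 216.7], [251.8, 207.6]] [[293.6, 230.5]]
0.1 [0.47313015 0.09515561] [[253.8, 216.7], [253.5, 207.6]] [[293.7, 229.0]]
0.2 [0.47792216 0.09539541] [[255.4, 216.6], [255.1, 207.5]] [[293.6, 227.6]]
0.3 [0.48266628 0.09611241] [[256.9, 216.4], [256.7, 207.3]] [[293.4, 226.1]]
```

View pics/latch.png

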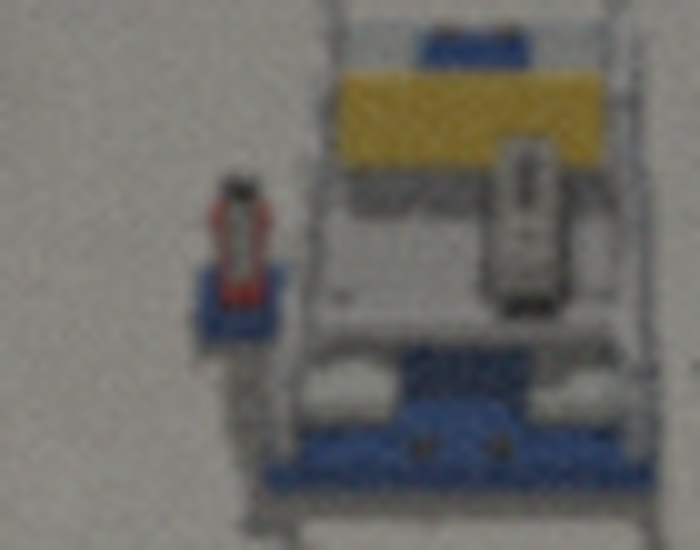

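The pin top matches the latch at about 0.1 rad in both views. That puts the pin at about (0.473, 0.095) and the hinge at about (0.473, 0.143). I'll go to the -x side of the pin and lower the tips to about 50 mm, which is above the bar and the guides.

Call:
{"api": "carry_out", "payload": {
  "plan": [
    [-4,-3,0,0,0],
    [-8,-6,0,0,0],
    [-12,-9,0,0,0],
    [-14.1,-11.2,-1,0,0],
    [-14.1,-11.2,-5,0,0],
    [-14.1,-11.2,-9,0,0],
    [-14.1,-11.2,-13,0,0],
    [-14.1,-11.2,-16,0,0],
    [-14.1,-11.2,-17.5,0,0],
    [-14.1,-11.2,-17.5,0,0],
    [-14.1,-11.2,-17.5,0,0]
  ]
}}

```text
clock: 9.0
position: [0.4116, 0.1014, 0.1114]
ee_rot: [-2.32, -2.108, 0.001]
force: [-0.6, -0.2, 0.5]
width: 0.008
```

Call:
{"api": "carry_out", "payload": {
  "plan": [
    [0.7,-0.1,0.5,0,0],
    [1.4,-0.1,0.5,0,0],
    [2.1,-0.2,0.5,0,0],
    [2.8,-0.3,0.5,0,0],
    [3.3,-0.3,0.5,0,0],
    [3.8,-0.3,0.5,0,0],
    [4.3,-0.2,0.5,0,0],
    [4.8,-0.1,0.5,0,0],
    [5.3,0.1,0.5,0,0],
    [5.8,0.3,0.5,0,0],
    [6.2,0.5,0.5,0,0],
    [6.6,0.7,0.5,0,0],
    [6.9,1.0,0.5,0,0],
    [6.9,1.0,0.5,0,0]
  ]
}}

```text
clock: 10.4
position: [0.481, 0.1121, 0.1164]
ee_rot: [-2.319, -2.108, -0.001]
force: [-0.1, -0.2, 0.3]
width: 0.006
```

```bash
python3 - <<'E'
from h import *
s=arm.observe(); sd,_=snap('side','side4.png'); print(s['position'],s['force'])
c=sd[190:245,230:300]; cv2.imwrite('pics/latch4.png',cv2.resize(c[:,:,::-1],None,fx=10,fy=10,interpolation=cv2.INTER_CUBIC))
a=-.10; X=np.array([np.cos(a),np.sin(a)]);Y=np.array([-np.sin(a),np.cos(a)]);H=np.array([.473,.143])
for t in(.1,.6,.8,.9,1,1.2,1.57): print(t,project('side',[np.r_[H+.048*(np.sin(t)*X-np.cos(t)*Y),.066]]).round(1))
E
```

```text
[0.4810389  0.11210559 0.11643743] [-0.13936373 -0.15322394  0.28580227]
0.1 [[253.4 208.2]]
0.6 [[261.1 207. ]]
0.8 [[263.6 206.2]]
0.9 [[264.7 205.7]]
1 [[265.6 205.1]]
1.2 [[267.2 204. ]]
1.57 [[268.4 201.7]]
```

View pics/latch4.png

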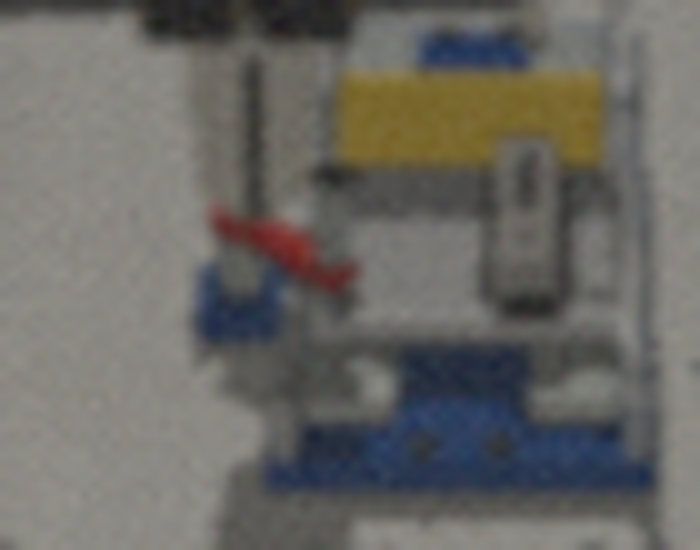

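The side crop shows the latch swung about 0.75–0.8 rad, pin at about (330,185) in the crop, bar and board unchanged. I'll go round to the pin's -y side and push it +y with the broad face.

Call:
{"api": "carry_out", "payload": {
  "plan": [
    [-1.0,0,0,0,0],
    [-1.3,-2.5,0,0,0],
    [-1.5,-4.5,0,0,0],
    [-1.5,-4.7,0,0,0],
    [0.5,-4.7,0,0,0],
    [2.5,-4.8,0,0,0],
    [2.5,-4.8,0,0,0],
    [2.6,-4.0,0,0,0],
    [2.8,-3.2,0,0,0],
    [2.9,-2.5,0,0,0],
    [3.0,-2.0,0,0,0],
    [3.1,-1.5,0,0,0],
    [3.2,-1.0,0,0,0],
    [3.3,-0.5,0,0,0],
    [3.4,0,0,0,0],
    [3.5,0.4,0,0,0],
    [3.5,0.7,0,0,0],
    [3.5,1.0,0,0,0],
    [3.5,1.1,0,0,0],
    [3.5,1.1,0,0,0]
  ]
}}

```text
clock: 12.45
position: [0.5153, 0.1234, 0.1163]
ee_rot: [-2.318, -2.109, 0.0]
force: [-0.2, -0.7, -0.0]
width: -0.001
```

```bash
python3 - <<'E'
from h import *
s=arm.observe(); print(s['position'],s['force'])
p=s['position'][:2]-[.473,.143]; print('sx,sy',p[0]*.995-p[1]*.0998,p[0]*.0998+p[1]*.995)
E
```

```text
[0.51528987 0.12339098 0.11632675] [-0.18706467 -0.69022618 -0.00591346]
sx,sy 0.04403539901915573 -0.01529044956948328
```

Now back off, rise clear and look from above.

Call:
{"api": "carry_out", "payload": {
  "plan": [
    [0,-1,0,0,0],
    [-0.2,-3,0,0,0],
    [-0.2,-3,4,0,0],
    [0,-6,9,0,0],
    [0,-11,13,0,0],
    [-1,-16,15,0,0],
    [-3,-21,15,0,0],
    [-5,-26,15,0,0],
    [-8,-30,15,0,0],
    [-11,-34,15,0,0],
    [-14,-38,15,0,0],
    [-14,-38,15,0,0]
  ]
}}

```text
clock: 13.65
position: [0.3717, -0.2601, 0.2661]
ee_rot: [-2.322, -2.104, 0.003]
force: [0.3, -0.4, -1.2]
width: 0.002
```

```bash
python3 - <<'E'
from h import *
s=arm.observe(); t,_=snap('top','top5.png'); sd,_=snap('side','side5.png'); print(s['clock'],s['position'],s['force'])
o=np.zeros((460,800,3),np.uint8)
o[:,:400]=cv2.resize(sd[190:245,235:283],(400,460),interpolation=cv2.INTER_CUBIC)[:,:,::-1]
o[:300,400:]=cv2.resize(t[185:245,230:310],(400,300),interpolation=cv2.INTER_CUBIC)[:,:,::-1]
cv2.imwrite('pics/m5.png',o)
h=cv2.cvtColor(t,cv2.COLOR_RGB2HSV); k=(((h[...,0]<=8)|(h[...,0]>=172))&(h[...,1]>110)&(h[...,2]>60)); k[:195]=0;k[245:]=0;k[:,:255]=0;k[:,310:]=0
v,u=np.nonzero(k); r=np.c_[u,v].astype(np.float32); print(len(u)); l=cv2.fitLine(r,cv2.DIST_L2,0,.01,.01).ravel(); print(l)
A=onplane('top',l[2],l[3],.038);B=onplane('top',l[2]+10*l[0],l[3]+10*l[1],.038); d=(B-A)[:2]; d*=np.sign(d[0]); print('world dir',np.arctan2(d[1],d[0]),'latch angle',np.pi/2+np.arctan2(d[1],d[0])+.10)
E
```

```text
13.65 [ 0.37171282 -0.26010415  0.26610949] [ 0.29488465 -0.39005682 -1.21905563]
66
[ 2.6564172e-02 -9.9964708e-01  2.7937878e+02  2.2418182e+02]
world dir -0.03167626916553838 latch angle 1.6391200576293583
```

View pics/m5.png

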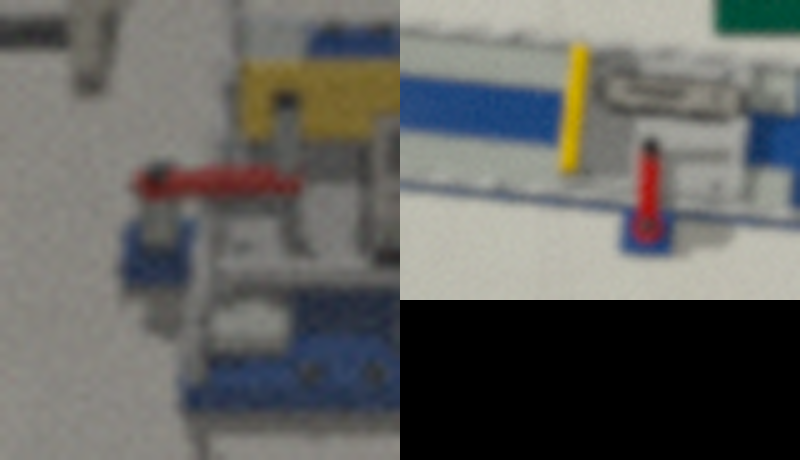

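The final picture shows the latch across the board, hinge at (645,225) and pin at (650,148) in the crop. The bar is in its nest and the bumper hasn't moved since. The gripper is well clear, so I'm handing in.

```bash
python3 -c "
from cell import arm
print(arm.sign_off())"
```

```text
the job is handed in; nothing more can be done
None
```

The aluminium board is down in the locating notches and the red latch lies across it. I handed the job in at about 13.7 s on the robot's clock, with no verdict reported.

- **Board:** I pushed the yellow bumper with the closed fingertips at about 40 mm/s. After about 100 mm the force rose to 20 N at the notch wall. Depth put the bumper top at 57.5 mm, where 58.5 mm is expected when the board is down and 65.5 mm when it is not. The side view also matched the lowered position.
- **Latch:** I pushed the pin round in two strokes. The top view measures it at about 1.64 rad, while the finger's final position suggests about 1.57–1.6. The two differ slightly, but both have the latch across the board and short of the 1.65 stop.
- **Other things:** The bar is still in its nest in the last pictures. The gripper was not near the spare bar, the hammer or the setup block, though I took no separate measurement of them. The gripper was clear of everything at hand-in.

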